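# Pack the sample jars, latch the box and scan it out

### The job

Stand every sample jar from the grey tray upright inside the yellow transport box, then shut the lid flat and only after that press the blue latch lever fully down. Then pick up the grey scanner, hold it steady and level for two seconds with its reading window squarely over the middle of the lid's bar-code label, about 5 cm above it and with the scanner lengthways along the label, and lay it back flat on the middle of its black mat, lengthways. Leave the petri dishes, reagent bottle and beaker where they are.

Things in the scene. Friction and masses are not known exactly. Their poses are not given: they have to be found in the camera images.
- jar1: Squat plastic sample jar with a red screw cap, 52 mm diameter, 70 mm tall, about 150 g (0.1 to 0.2 kg). Origin: centre of its underside; z up along its axis. May be absent (None).
- jar2: Squat plastic sample jar with a red screw cap, 52 mm diameter, 70 mm tall, about 150 g (0.1 to 0.2 kg). Origin: centre of its underside; z up along its axis. May be absent (None).
- jar3: Squat plastic sample jar with a red screw cap, 52 mm diameter, 70 mm tall, about 150 g (0.1 to 0.2 kg). Origin: centre of its underside; z up along its axis. May be absent (None).
- jar4: Squat plastic sample jar with a red screw cap, 52 mm diameter, 70 mm tall, about 150 g (0.1 to 0.2 kg). Origin: centre of its underside; z up along its axis. May be absent (None).
- jar5: Squat plastic sample jar with a red screw cap, 52 mm diameter, 70 mm tall, about 150 g (0.1 to 0.2 kg). Origin: centre of its underside; z up along its axis. May be absent (None).
- tray: Fixed grey tray 260 x 300 mm on the bench on which the jars stand; its floor is 6 mm above the bench. Origin: centre of its underside.
- box: Fixed yellow transport box, open on top: outside 180 mm (its x) by 300 mm (its y), 85 mm tall; walls and floor 5 mm thick, no dividers. Origin: centre of its underside. Its +x side carries the lid's hinge and is turned to the robot's right; its -x side, where the latch closes, is turned to the robot's left; its +y points away from the robot.
- lid (a joint): Hinge of the box's yellow lid (180 x 300 mm, 8 mm thick), rad: 0 = shut flat on the rim, 1.9 = fully open; it starts open near 1.7. Stiff hinge: the lid stays where it is left; about 4 N pushed at the free edge moves it.
- lid_hinge (a point): Middle of the lid's hinge line, on the underside of the lid at the box's rim (85 mm above the bench). Its frame turns with the lid: x is across the lid from the free edge to the hinge, y along the hinge line, z out of the lid's upper (outer) face. The lid's body covers x -180 to 0, y -150 to 150, z 0 to 8 mm in this frame.
- lid_edge (a point): Middle of the lid's free edge, on its outer face.
- latch (a joint): Blue latch lever hinged on the lid's free edge, rad: 0 = fully clamped down (the lever then slopes outward and 23 degrees down), up to 1.3 = open (lever points outward and up when the lid is shut); starts 0.95 to 1.25. Stays where left; about 2 N on its end moves it.
- latch_pivot (a point): Pivot axis of the latch lever (parallel to the lid's hinge line), in the middle of the lever, 11 mm outside the lid's free edge. The axis is the frame's y.
- latch_end (a point): Outer end of the blue latch lever, mid-thickness; the lever is a flat bar 52 mm long from the pivot, 40 mm wide, 6 mm thick.
- label (a point): Centre of the white bar-code label on the lid's outer face, 55 mm (x) by 80 mm (y, parallel to the hinge line); z out of the face. The lid's frame orientation.
- scanner: Grey handheld scanner lying flat: handle 34 mm wide, 40 mm tall, running along its x from -90 to +35 mm, then a wider head (62 mm wide, 42 mm tall) from +35 to +90 mm; orange button on top; 180 g. Origin: centre of its underside; x towards the head, z up. It reads straight down, out of the underside of its head; no button needs pressing.
- scan_window (a point): Centre of the scanner's reading window, on the underside of its head (65 mm ahead of the scanner's origin along its x). The scanner reads along -z of this frame.
- scan_grip (a point): Good place to hold the scanner: on the handle above its origin, 34 mm above its underside, close to its centre of mass; the handle is 34 mm wide there.
- mat: Fixed black rubber mat, 260 mm (x) by 140 mm (y), 3 mm thick, with two white lines along its x: the scanner's place. Origin: centre of its underside.
- dishes: Bystander: stack of petri dishes, 86 mm diameter, 60 mm tall, loose. Leave alone.
- reagent: Bystander: reagent bottle, 64 mm diameter, 130 mm tall, blue cap, loose. Leave alone.
- beaker: Bystander: glass beaker, 70 mm diameter, 85 mm tall, loose. Leave alone.

How it is judged:
On the way, in this order (a step that is already met when the one before it is completed fails the run):
1. every jar stands upright inside the box, at rest (x of jar1 in the frame of box between -0.085 and 0.085 m and y of jar1 in the frame of box between -0.145 and 0.145 m and z of jar1 in the frame of box between -0.01 and 0.02 m and angle between each of jar1, jar2, jar3, jar4, jar5's own z axis and vertical below 0.2 rad and linear speed of each of jar1, jar2, jar3, jar4, jar5 below 0.05 m/s and x of jar2 in the frame of box between -0.085 and 0.085 m and y of jar2 in the frame of box between -0.145 and 0.145 m and z of jar2 in the frame of box between -0.01 and 0.02 m and x of jar3 in the frame of box between -0.085 and 0.085 m and y of jar3 in the frame of box between -0.145 and 0.145 m and z of jar3 in the frame of box between -0.01 and 0.02 m and x of jar4 in the frame of box between -0.085 and 0.085 m and y of jar4 in the frame of box between -0.145 and 0.145 m and z of jar4 in the frame of box between -0.01 and 0.02 m and x of jar5 in the frame of box between -0.085 and 0.085 m and y of jar5 in the frame of box between -0.145 and 0.145 m and z of jar5 in the frame of box between -0.01 and 0.02 m), for 0.3 s.
2. the lid is shut flat (within 0.05 rad) (value of joint lid below 0.05 rad), for 0.2 s.
3. the latch lever is pressed down (within 0.15 rad) with the lid shut (value of joint lid below 0.05 rad and value of joint latch below 0.15 rad), for 0.2 s.
4. scanner gripped, under 4 cm/s, window 25 to 90 mm above the label, reading line within 18 mm of its centre each way, lengthways within 20 degrees, for 1 s, lid latched (all of step 3 and x of label in the frame of scan_window between -0.018 and 0.018 m and y of label in the frame of scan_window between -0.018 and 0.018 m and z of label in the frame of scan_window between -0.09 and -0.025 m and angle between the x axis of scanner and the y axis of label, either way round below 0.35 rad and linear speed of scanner below 0.04 m/s and contact force between the fingers and scanner above 0.5 N), for 1 s.
At the end, for the whole second after the job is handed in: Every jar upright (within 0.2 rad) on the floor of the box; lid shut within 0.05 rad; latch down within 0.15 rad; scanner at rest, flat on the mat, within 40 mm of its middle and lengthways within 20 degrees (all of step 1 and all of step 3 and horizontal distance between scanner and mat below 0.04 m and z of scanner in the frame of mat below 0.012 m and angle between scanner's own z axis and vertical below 0.12 rad and angle between the x axis of scanner and the x axis of mat, either way round below 0.35 rad and linear speed of scanner below 0.02 m/s); the robot touches nothing.
It fails at once if the dishes is pushed more than 30 mm from its place (distance of dishes from where it was at the start of the episode above 0.03 m).
It fails at once if the reagent is pushed more than 30 mm from its place (distance of reagent from where it was at the start of the episode above 0.03 m).
It fails at once if the beaker is pushed more than 30 mm from its place (distance of beaker from where it was at the start of the episode above 0.03 m).
Of jar1, jar2, jar3, jar4, jar5 only 3 to 5 are there at a start; the rules pass over those that are not, and their reading is None.
At some moment in a run one of jar1, jar2, jar3, jar4, jar5, scanner may be knocked a few centimetres aside while the robot is not near it.
It also fails if it takes over 210 s, if anything falls off the work surface, if the arm or the gripper's body presses on something with over 40 N, if the wrist force passes 120 N, or if a joint passes its speed limit or range.

### The arm

A 6-joint arm with a two-finger parallel gripper is mounted at the origin on the work surface. World frame = base frame: x ahead of the robot, y to its left, z up, the work surface at z = 0. Lengths are in m, angles in rad, forces in N, time in s.
With the tool pointing down it reaches from about 0.35 to 0.975 m from the base axis. Payload 4.9 kg.
Tool frame: the origin (TCP) lies at the very end of the fingers, on their centre line; the grasp point (between the pads) lies 19 mm behind it (ctrl.tcp_to_grasp is the z of the grasp point in the tool frame, in m); z points along the fingers, y is the line along which they close (so a half turn about z gives the same grasp; the last joint's range is limited). The gripper opens to 85 mm and grips with 20 to 120 N. Pads are 22 mm wide; open, the fingers measure 114 mm over their backs; the gripper's body (76 mm by 85 mm) begins 54 mm behind the grasp point. The pads swing forward as they close: fully open they stand 13 mm farther back than shut.
Start: joints at [1.114, 0.053, 1.613, -0, 1.476, -0.119], TCP at [0.207, 0.59, 0.231] pointing down, gripper open.
Joint ranges: [-3.01, 3.01], [-1.01, 2.22], [0.06, 2.58], [-1.02, 4.17], [0.09, 2.62], [-3.14, 3.14]. Speed limits (rad/s): [2.57, 2.57, 3.14, 3.14, 3.14, 3.14].

### API

Orientations are given as a rotation vector (axis times angle).
In Python, from station import ctrl, eyes, job, nets gives the robot as it stands. The module is installed in compiled form; this text tells all that it offers.
- The arm moves only by the tool jog_arm, never from a script. Its argument "commands" is one flat list of numbers, 7 for each row, row after row: the shift along the tool's x, y, z each as a share of 0.06 m, from -1 to 1, then the turn, a rotation vector about the tool's x, y, z each as a share of 0.1 rad, from -1 to 1, then the finger opening in mm, from 0 to 85.4. In form: [x, y, z, ax, ay, az, grip, x, y, z, ax, ay, az, grip, ...]. A call has 1 to 20 rows; each row shifts and turns the commanded pose from where the row before left it, along the tool's axes as they then stand; what a row does not reach is not made up. A row lasts 1/8 s, in which the tool goes at most 62.5 mm and 10.7 degrees, less where a joint would pass 70% of its speed; a pose out of reach is approached as far as the arm can. A call with a number of a shift or a turn outside -1 to 1 is refused whole. A call with a gripper value outside its range is refused whole. The fingers move at their own pace and stop on an object; "newtons" is the grip in N (left out, the last holds). Time passes only in rows, so rows that do not move let the fingers close. It gives the time, the measured TCP pose, the force, the opening and the grip force at its end, in the units of the state.
- ctrl.get_obs(): the state, without advancing time (a new reading comes with each control period).
- eyes.get_image(name): name is "scene" or "top" or "wrist"; returns a dict with "image" (420x560x3 uint8, red, green, blue), "z_map" (420x560 float32, m along the optical axis (not along the pixel's ray), 0 where there is no reading), "K" (3x3 intrinsics, pixels), "cam_to_world" (4x4, takes a point from camera to world coordinates). Camera axes: x right, y up, looking along -z (the intrinsics and any distortion apply to the point x, -y, -z); pixel columns grow to the right and rows downward; lengths in m; the calibration is good to about 2 mm. A picture is of the moment at which its call begins.
- job.finish_job(): hands the job in; it is judged then, once.
Trained networks look in the newest picture that a camera, given by its name, has taken for a name from the list of things; names that differ only in an ending like _2 or _b are one class to them, and where a whole thing is asked for, a point or a joint stands for the part that bears it (a point fixed in the world has none). Each returns a list of dicts, best first, with "p" (0 to 1); they miss things now and then, are a little off and sometimes report something else, mostly with a low value. They report only what shows in the picture. A call takes as long as a camera call.
- nets.silhouettes(camera, name): "mask" (420x560 bool, what is visible of it) and "bbox" ([left, top, right, bottom] in pixels, round what is visible of it).
The state is a dict: "t": time; "q": joint angles; "dq": joint speeds; "effort": joint torques, N m; "tool_pos": TCP position; "tool_rot": TCP orientation; "contact_force": force on the tool from outside, world axes, zero at the start; "wrist_torque": the same for the moment, N m; "opening": finger opening in m; "grip_force": force on a finger pad.
Only numpy, scipy, OpenCV 4.12 (cv2) and the standard library are available. Lean on these libraries where they do the work, as an engineer would, in place of code of your own. Each camera call takes 0.05 s, during which the arm holds its last target. There are 200 camera calls.

## Working session

There is one attempt and no reset: what is moved stays moved. The work goes in short steps, Python scripts to look and compute and a tool call to move; the robot and the scene stay as the last step left them, time stands still between calls to the robot, and variables do not carry over. Pictures are saved under pics/ and viewed, at most 14 in all, crops included, and the job is handed in when it is done.

Besides the shell and the picture viewer there is one more tool, called after "Emit:" in YAML: its name, and indented under it one key for each argument. jog_arm: Moves the arm, as the interface text tells. Shift numbers are shares of 0.06 m and turn numbers shares of 0.1 rad, none past 1 either way. Its arguments: {"type":"object","properties":{"commands":{"type":"array","items":{"type":"number"}},"newtons":{"type":"number"}},"required":["commands"]}

```bash
mkdir -p pics; cat > h.py <<'E'
import numpy as np, cv2
from station import ctrl, eyes, job, nets
from scipy.spatial.transform import Rotation as R
def cloud(d):
    z=d["z_map"]; K=d["K"]; v,u=np.mgrid[:z.shape[0],:z.shape[1]]
    P=np.stack([(u-K[0,2])/K[0,0]*z,-(v-K[1,2])/K[1,1]*z,-z],-1)
    M=d["cam_to_world"]; W=P@M[:3,:3].T+M[:3,3]; W[z<=0]=np.nan
    return W
def save(d,n): cv2.imwrite("pics/"+n,cv2.cvtColor(d["image"],cv2.COLOR_RGB2BGR))
def st():
    o=ctrl.get_obs(); return o
def rows(dpos,drot=(0,0,0)):
    "world shift -> tool units"
    o=ctrl.get_obs(); r=R.from_rotvec(o["tool_rot"])
    return r.inv().apply(dpos)/0.06
E
python3 - <<'E'
from h import *
o=st(); print({k:np.round(v,3) for k,v in o.items()}, ctrl.tcp_to_grasp)
print(np.round(R.from_rotvec(o["tool_rot"]).as_matrix(),3))
for c in ["scene","top"]:
    d=eyes.get_image(c); save(d,c+"0.png"); W=cloud(d)
    print(c,np.round(d["cam_to_world"],3).tolist())
    for n in ["jar1","tray","box","lid","latch","label","scanner","mat","dishes","reagent","beaker"]:
        for s in nets.silhouettes(c,n):
            if s["p"]<.3: continue
            p=W[s["mask"]]; p=p[~np.isnan(p[:,0])]
            if len(p): print(n,round(s["p"],2),np.round(s["bbox"]),len(p),"med",np.round(np.median(p,0),3),"lo",np.round(np.percentile(p,2,axis=0),3),"hi",np.round(np.percentile(p,98,axis=0),3))
E
```

```text
{'t': np.float64(0.0), 'q': array([ 1.114,  0.053,  1.614, -0.   ,  1.476, -0.119]), 'dq': array([ 0.001, -0.   ,  0.   ,  0.001, -0.   ,  0.001]), 'effort': array([-1.0000e-03, -3.9368e+01, -3.7018e+01, -0.0000e+00,  7.0000e-03,
        0.0000e+00]), 'tool_pos': array([0.207, 0.589, 0.23 ]), 'tool_rot': array([-5.280e-01, -3.096e+00,  3.000e-03]), 'contact_force': array([ 0.176, -0.401,  0.547]), 'wrist_torque': array([-0.005, -0.025, -0.041]), 'grip_force': np.float64(0.0), 'opening': np.float64(0.085)} -0.0187
[[-0.943  0.331 -0.001]
 [ 0.331  0.943 -0.002]
 [ 0.    -0.002 -1.   ]]
scene [[0.705, -0.43, 0.564, 1.217], [0.709, 0.442, -0.55, -0.638], [-0.013, 0.787, 0.617, 0.759], [0.0, 0.0, 0.0, 1.0]]
jar1 0.86 [343. 158. 364. 186.] 353 med [0.587 0.311 0.051] lo [0.559 0.3   0.008] hi [0.603 0.345 0.077]
jar1 0.68 [273. 160. 294. 184.] 380 med [0.433 0.156 0.049] lo [0.363 0.142 0.002] hi [0.448 0.192 0.077]
jar1 0.58 [311. 141. 322. 160.] 216 med [0.437 0.323 0.067] lo [0.406 0.27  0.025] hi [0.472 0.352 0.077]
jar1 0.58 [121. 255. 192. 299.] 1519 med [ 0.539 -0.384  0.041] lo [ 
[... 3417 characters left out ...]
er 0.67 [403. 215. 432. 284.] 1074 med [ 0.501 -0.381  0.042] lo [ 0.425 -0.414  0.012] hi [ 0.593 -0.356  0.047]
mat 0.84 [382. 205. 448. 309.] 3597 med [ 0.462 -0.384  0.002] lo [ 0.364 -0.462 -0.002] hi [ 0.619 -0.315  0.006]
reagent 0.74 [267. 130. 291. 161.] 639 med [ 0.77  -0.041  0.089] lo [ 0.75  -0.072  0.001] hi [ 0.809 -0.014  0.131]
reagent 0.49 [351. 158. 406. 306.] 4537 med [ 0.552 -0.218  0.212] lo [ 0.413 -0.255  0.093] hi [ 0.694 -0.202  0.31 ]
reagent 0.4 [398. 212. 434. 286.] 1062 med [ 0.504 -0.381  0.042] lo [ 0.426 -0.412  0.012] hi [ 0.592 -0.356  0.047]
beaker 0.83 [383. 150. 411. 180.] 657 med [ 0.734 -0.339  0.046] lo [ 0.694 -0.356  0.001] hi [ 0.757 -0.295  0.085]
```

```bash
cat > m.py <<'E'
from h import *
def caps(c="top"):
    d=eyes.get_image(c); W=cloud(d); out=[]
    for s in nets.silhouettes(c,"jar1"):
        p=W[s["mask"]]; p=p[(p[:,2]>.07)&(p[:,2]<.125)]
        if s["p"]<.3 or len(p)<50: continue
        (x,y),r=cv2.minEnclosingCircle(p[:,:2].astype(np.float32))
        out.append((round(s["p"],2),np.round([x,y,r],4),np.round(np.mean(p,0),3)))
    return d,W,out
if __name__=="__main__":
    d,W,o=caps()
    for a in o: print(*a)
    # yellow rim, points z .08-.09
    def rect(m,n):
        q=W[m][:,:2].astype(np.float32); print(n,len(q),cv2.minAreaRect(q),cv2.boundingRect(np.float32(q*1000)))
    z=W[...,2]; im=d["image"].astype(int); yel=(im[...,0]>120)&(im[...,1]>90)&(im[...,2]<90)
    rect((abs(z-.085)<.006)&yel&(W[...,1]>-.25),"rim")
    rect((abs(z-.042)<.006)&(W[...,1]<-.3)&(W[...,0]<.65)&(W[...,0]>.35),"scanner top")
    m=(z<.01)&(im.max(-1)<60)&(W[...,1]<-.25); rect(cv2.morphologyEx(m.astype(np.uint8),cv2.MORPH_OPEN,np.ones((3,3)))>0,"mat")
    for s in nets.silhouettes("top","latch")[:1]:
        p=W[s["mask"]]; p=p[p[:,2]>.2]; i=p[:,2].argmax(); print("latch",p.min(0),p.max(0),p[i]); 
    e=[W[r,c] for r in range(420) for c in range(560) if yel[r,c] and W[r,c,2]>.1]; e=np.array(e); print("lid",e.min(0),e.max(0), np.polyfit(e[:,2],e[:,1],1))
E
python3 m.py
```

```text
0.95 [0.4251 0.3323 0.0254] [0.425 0.332 0.075]
0.93 [0.4217 0.1686 0.0261] [0.422 0.169 0.075]
0.69 [0.5765 0.3257 0.0258] [0.576 0.325 0.075]
0.69 [0.549  0.1754 0.0255] [0.549 0.175 0.075]
0.67 [0.4834 0.2452 0.0256] [0.484 0.244 0.075]
rim 1960 ((0.46713730692863464, 0.2143988311290741), (0.3488024175167084, 0.9547585248947144), 15.565075874328613) (192, -217, 528, 855)
scanner top 933 ((0.5083619952201843, -0.3845134377479553), (0.1812199354171753, 0.04536237567663193), 12.990812301635742) (419, -423, 180, 81)
mat 2743 ((0.4914318919181824, -0.38210996985435486), (0.2551085650920868, 0.138214111328125), 9.278524398803711) (359, -468, 266, 161)
latch [ 0.40399131 -0.26403297  0.20001326] [ 0.70176491 -0.20835443  0.3171402 ] [ 0.55334458 -0.25955411  0.3171402 ]
lid [ 0.40430362 -0.23907922  0.10001204] [ 0.70181905 -0.19770964  0.26644544] [-0.10602457 -0.19684904]
```

View pics/top0.png

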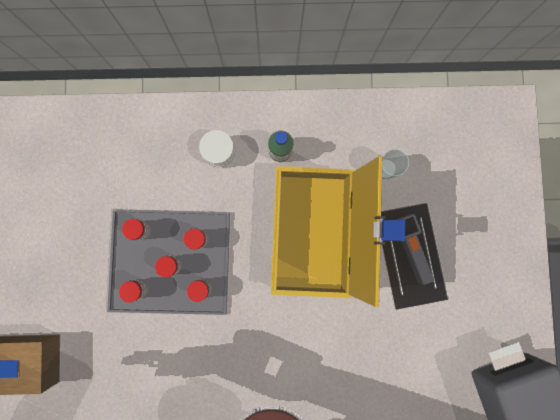

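View pics/scene0.png

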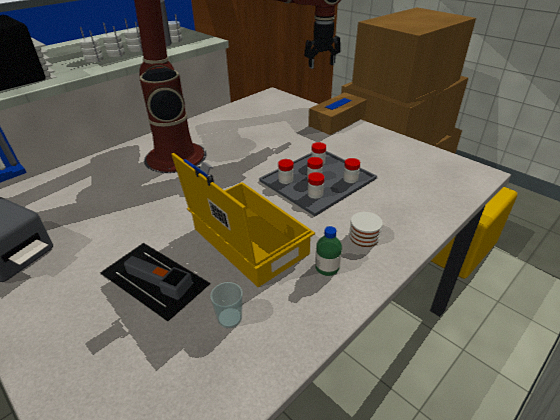

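Top view: 5 red-capped jars in the tray (cols 118–205, rows 220–300), the box at cols 272–352 with the lid standing open (col 350–380), the latch at (393,230), and the scanner at (415,245) on its mat. Scene view agrees: the reagent bottle, dishes and beaker are clear of the box interior. First move: square up the tool so that tool y = world x.

Emit:
jog_arm:
  commands: [0,0,0,0,0,0.95,85,0,0,0,0,0,0.95,85,0,0,0,0,0,0.95,85,0,0,0,0,0,0.95,85,0,0,0,0,0,0.95,85,0,0,0,0,0,0.95,85,0,0,0,0,0,0.95,85,0,0,0,0,0,0.95,85,0,0,0,0,0,0.95,85,0,0,0,0,0,0.95,85,0,0,0,0,0,0.95,85,0,0,0,0,0,0.95,85,0,0,0,0,0,0.95,85,0,0,0,0,0,0,85]
  newtons: 30

```text
t: 3.1
tool_pos: [0.2071, 0.5897, 0.2313]
tool_rot: [-2.222, -2.221, 0.0]
contact_force: [0.5, -0.6, 0.3]
opening: 0.0848
grip_force: 0.0
```

```bash
python3 - <<'E'
from h import *
o=st(); print(np.round(o["tool_pos"],4)); print(np.round(R.from_rotvec(o["tool_rot"]).as_matrix(),3))
d=eyes.get_image("top"); W=cloud(d); z=W[...,2]
b=(W[...,0]>.35)&(W[...,0]<.8)&(W[...,1]>-.23)&(W[...,1]<.03)&(abs(z-.085)<.004)
im=d["image"].astype(int); b&=(im[...,0]>100)&(im[...,2]<100)&(im[...,0]>im[...,2]+50)
b=cv2.morphologyEx(b.astype(np.uint8),cv2.MORPH_OPEN,np.ones((2,2)))>0
q=W[b][:,:2].astype(np.float32); print(len(q),cv2.minAreaRect(q),np.percentile(q,[0,1,99,100],axis=0))
f=(W[...,0]>.38)&(W[...,0]<.75)&(W[...,1]>-.22)&(W[...,1]<0)&(z<.012)&(im[...,0]>im[...,2]+40)
q=W[f][:,:2].astype(np.float32); print(len(q),cv2.minAreaRect(q),np.percentile(q,[0,1,99,100],axis=0))
# left wall line
l=W[b&(W[...,1]>-.04)]; print("left wall",np.polyfit(l[:,0],l[:,1],1),l[:,1].mean())
E
```

```text
[0.2071 0.5897 0.2313]
[[ 0.001  1.    -0.   ]
 [ 1.    -0.001 -0.   ]
 [-0.    -0.    -1.   ]]
741 ((0.5575293302536011, -0.11916781216859818), (0.17977118492126465, 0.30121275782585144), 86.15243530273438) [[nan nan]
 [nan nan]
 [nan nan]
 [nan nan]]
7184 ((0.5625588297843933, -0.12461042404174805), (0.21330095827579498, 0.3447364568710327), 86.1634750366211) [[ 0.3869378  -0.2198575 ]
 [ 0.41497806 -0.20465697]
 [ 0.70475445 -0.02864777]
 [ 0.73867995 -0.00720424]]
left wall [-0.05272756 -0.00297776] -0.031710845118957894
```

Emit:
jog_arm:
  commands: [-0.858,0.727,0,0,0,0,85,-0.858,0.727,0,0,0,0,85,-0.858,0.727,0,0,0,0,85,-0.858,0.727,0,0,0,0,85,-0.858,0.727,0,0,0,0,85,0,0,0.9,0,0,0,85,0,0,0.9,0,0,0,85,0,0,0.9,0,0,0,85,0,0,0.57,0,0,0,85,0,0,0,0,0,0,40,0,0,0,0,0,0,40,0,0,0,0,0,0,40,0,0,0,0,0,0,40,0,0,0,0,0,0,40,0,0,-0.3,0,0,0,40,0,0,-0.9,0,0,0,40,0,0,-0.9,0,0,0,40,0,0,-0.9,0,0,0,40]
  newtons: 30

```text
t: 5.4
tool_pos: [0.4079, 0.3503, 0.2171]
tool_rot: [-2.224, -2.219, 0.001]
contact_force: [1.1, -0.1, -1.4]
opening: 0.0478
grip_force: 30.0
```

```bash
python3 - <<'E'
from m import *
o=st(); print(np.round(o["tool_pos"],4),o["opening"],o["grip_force"])
d,W,c=caps()
for a in c: print(*a)
E
```

```text
[0.4079 0.3503 0.2171] 0.04776292358319385 30.00632733106613
0.96 [0.4834 0.2451 0.0258] [0.484 0.244 0.075]
0.96 [0.4225 0.1683 0.0258] [0.422 0.168 0.075]
0.71 [0.5763 0.3259 0.026 ] [0.576 0.325 0.075]
```

```bash
python3 - <<'E'
from m import *
d=eyes.get_image("wrist"); save(d,"w1.png"); d2=eyes.get_image("scene"); W=cloud(d2); W1=cloud(d)
for c,WW in(("wrist",W1),("scene",W)):
  for s in nets.silhouettes(c,"jar1"):
    p=WW[s["mask"]]; p=p[p[:,2]>.12]
    if len(p)>10: print(c,s["p"],s["bbox"],len(p),np.round(np.percentile(p,[2,50,98],axis=0),3).tolist())
E
```

```text
wrist 0.8 [212.3, 235.5, 358.6, 392.3] 17135 [[0.39, 0.333, 0.2], [0.412, 0.352, 0.26], [0.435, 0.36, 0.262]]
scene 0.73 [310.0, 91.4, 326.7, 116.9] 348 [[0.394, 0.307, 0.192], [0.425, 0.317, 0.232], [0.438, 0.347, 0.259]]
```

View pics/w1.png

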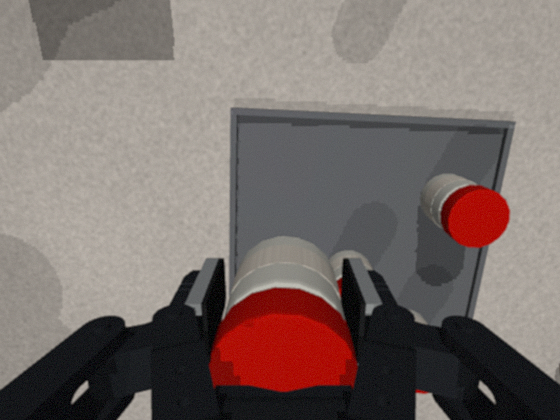

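The jar is held upright but off-centre, about 18 mm towards the tool's −x, because the rows were over the 62.5 mm cap. I'll set it back in the tray and regrasp centred.

Emit:
jog_arm:
  commands: [0,0,0.95,0,0,0,40,0,0,0.95,0,0,0,40,0,0,0.8,0,0,0,40,0,0,0.28,0,0,0,40,0,0,0,0,0,0,75,0,0,0,0,0,0,75,0,0,0,0,0,0,75,-0.15,0,0,0,0,0,75,-0.15,0,0,0,0,0,75,0,0,0,0,0,0,40,0,0,0,0,0,0,40,0,0,0,0,0,0,40,0,0,0,0,0,0,40,0,0,0,0,0,0,40,0,0,-0.3,0,0,0,40,0,0,-0.9,0,0,0,40,0,0,-0.9,0,0,0,40,0,0,-0.9,0,0,0,40]

```text
t: 7.95
tool_pos: [0.4083, 0.3329, 0.2189]
tool_rot: [-2.223, -2.219, -0.002]
contact_force: [0.4, 0.0, -1.5]
opening: 0.0515
grip_force: 31.8
```

```bash
python3 - <<'E'
from m import *
o=st(); print(np.round(o["tool_pos"],4),o["opening"],o["grip_force"])
d=eyes.get_image("scene"); W=cloud(d); c="scene"
for s in nets.silhouettes(c,"jar1"):
    p=W[s["mask"]]; p=p[p[:,2]>.12]
    if len(p)>10: print(c,s["p"],s["bbox"],len(p),np.round(np.percentile(p,[2,50,98],axis=0),3).tolist())
E
```

```text
[0.4083 0.3329 0.2189] 0.05150261906341849 31.848530173301697
scene 0.56 [307.6, 93.0, 324.6, 116.0] 315 [[0.396, 0.303, 0.189], [0.421, 0.312, 0.226], [0.435, 0.345, 0.258]]
```

Emit:
jog_arm:
  commands: [-0.849,0.504,0,0,0,0,40,-0.849,0.504,0,0,0,0,40,-0.849,0.504,0,0,0,0,40,-0.849,0.504,0,0,0,0,40,-0.849,0.504,0,0,0,0,40,-0.849,0.504,0,0,0,0,40,-0.849,0.504,0,0,0,0,40,-0.849,0.504,0,0,0,0,40,0,0,0,0,0,0,40,0,0,0.5,0,0,0,40]

```text
t: 9.3
tool_pos: [0.6515, -0.0756, 0.1891]
tool_rot: [2.221, 2.215, 0.006]
contact_force: [1.0, 0.1, -1.3]
opening: 0.0514
grip_force: 32.1
```

Emit:
jog_arm:
  commands: [0,0,0.9,0,0,0,40,0,0,0.9,0,0,0,40,0,0,0.5,0,0,0,40,0,0,0.2,0,0,0,40,0,0,0,0,0,0,72,0,0,0,0,0,0,72,0,0,0,0,0,0,72,0,0,-0.5,0,0,0,72,0,0,-0.9,0,0,0,72,0,0,-0.9,0,0,0,80,0,0,-0.6,0,0,0,85]

```text
t: 10.68
tool_pos: [0.6508, -0.0754, 0.2147]
tool_rot: [2.221, 2.216, 0.004]
contact_force: [0.2, -0.2, -0.2]
opening: 0.0851
grip_force: 0.0
```

```bash
python3 - <<'E'
from m import *
o=st(); print(np.round(o["tool_pos"],4))
d,W,c=caps()
for a in c: print(*a)
E
```

```text
[ 0.6508 -0.0754  0.2147]
0.84 [0.5494 0.1752 0.0258] [0.549 0.175 0.075]
0.79 [0.4827 0.2445 0.0252] [0.483 0.244 0.075]
0.74 [0.4217 0.1681 0.026 ] [0.422 0.168 0.075]
0.58 [0.5767 0.3253 0.0266] [0.577 0.325 0.075]
0.43 [ 0.6441 -0.0655  0.0203] [ 0.644 -0.062  0.074]
```

Emit:
jog_arm:
  commands: [0.955,-0.177,0,0,0,0,85,0.955,-0.177,0,0,0,0,85,0.955,-0.177,0,0,0,0,85,0.955,-0.177,0,0,0,0,85,0.955,-0.177,0,0,0,0,85,0.955,-0.177,0,0,0,0,85,0.955,-0.177,0,0,0,0,85,0,0,0.9,0,0,0,85,0,0,0.9,0,0,0,85,0,0,0.9,0,0,0,85,0,0,0.245,0,0,0,85,0,0,0,0,0,0,40,0,0,0,0,0,0,40,0,0,0,0,0,0,40,0,0,0,0,0,0,40,0,0,-0.3,0,0,0,40,0,0,-0.9,0,0,0,40,0,0,-0.9,0,0,0,40,0,0,-0.9,0,0,0,40]

```text
t: 13.15
tool_pos: [0.5757, 0.3258, 0.2159]
tool_rot: [2.224, 2.219, -0.0]
contact_force: [0.4, -0.5, -1.8]
opening: 0.0512
grip_force: 32.1
```

Emit:
jog_arm:
  commands: [-0.94,-0.036,0,0,0,0,40,-0.94,-0.036,0,0,0,0,40,-0.94,-0.036,0,0,0,0,40,-0.94,-0.036,0,0,0,0,40,-0.94,-0.036,0,0,0,0,40,-0.94,-0.036,0,0,0,0,40,-0.94,-0.036,0,0,0,0,40,0,0,0.9,0,0,0,40,0,0,0.9,0,0,0,40,0,0,0.9,0,0,0,40,0,0,0.3,0,0,0,40,0,0,0,0,0,0,40,0,0,0,0,0,0,72,0,0,0,0,0,0,72,0,0,0,0,0,0,72,0,0,-0.5,0,0,0,72,0,0,-0.9,0,0,0,72,0,0,-0.9,0,0,0,80,0,0,-0.7,0,0,0,85]

```text
t: 15.52
tool_pos: [0.5608, -0.0688, 0.2166]
tool_rot: [2.222, 2.218, 0.002]
contact_force: [0.2, 0.1, -0.2]
opening: 0.0849
grip_force: 0.0
```

```bash
python3 - <<'E'
from m import *
o=st(); print(np.round(o["tool_pos"],4))
d,W,c=caps()
for a in c: print(*a)
E
```

```text
[ 0.5608 -0.0688  0.2166]
0.98 [0.5493 0.1756 0.0258] [0.549 0.175 0.075]
0.7 [0.4218 0.1686 0.0258] [0.422 0.169 0.075]
0.63 [0.4829 0.2456 0.0259] [0.483 0.245 0.075]
```

Emit:
jog_arm:
  commands: [0.815,-0.038,0,0,0,0,85,0.815,-0.038,0,0,0,0,85,0.815,-0.038,0,0,0,0,85,0.815,-0.038,0,0,0,0,85,0.815,-0.038,0,0,0,0,85,0,0,0.9,0,0,0,85,0,0,0.9,0,0,0,85,0,0,0.9,0,0,0,85,0,0,0.3,0,0,0,85,0,0,0,0,0,0,40,0,0,0,0,0,0,40,0,0,0,0,0,0,40,0,0,0,0,0,0,40,0,0,-0.3,0,0,0,40,0,0,-0.9,0,0,0,40,0,0,-0.9,0,0,0,40,0,0,-0.9,0,0,0,40]

```text
t: 17.75
tool_pos: [0.5488, 0.1757, 0.2159]
tool_rot: [2.224, 2.219, 0.0]
contact_force: [1.3, -0.5, -1.3]
opening: 0.0515
grip_force: 32.1
```

Emit:
jog_arm:
  commands: [-0.884,0.187,0,0,0,0,40,-0.884,0.187,0,0,0,0,40,-0.884,0.187,0,0,0,0,40,-0.884,0.187,0,0,0,0,40,-0.884,0.187,0,0,0,0,40,-0.884,0.187,0,0,0,0,40,0,0,0.5,0,0,0,40,0,0,0.5,0,0,0,40]

```text
t: 18.75
tool_pos: [0.6161, -0.1436, 0.154]
tool_rot: [2.225, 2.217, 0.001]
contact_force: [0.6, 0.3, -2.2]
opening: 0.051
grip_force: 32.2
```

Emit:
jog_arm:
  commands: [0,0,0.5,0,0,0,40,0,0,0.5,0,0,0,40,0,0,0.5,0,0,0,40,0,0,0.5,0,0,0,40,0,0,0,0,0,0,40,0,0,0,0,0,0,72,0,0,0,0,0,0,72,0,0,0,0,0,0,72,0,0,-0.5,0,0,0,72,0,0,-0.9,0,0,0,72,0,0,-0.9,0,0,0,80,0,0,-0.7,0,0,0,85]

```text
t: 20.25
tool_pos: [0.6166, -0.1427, 0.2169]
tool_rot: [2.222, 2.217, 0.002]
contact_force: [-0.0, -0.9, 0.3]
opening: 0.0846
grip_force: 0.0
```

```bash
python3 - <<'E'
from m import *
o=st(); print(np.round(o["tool_pos"],4))
d,W,c=caps()
for a in c: print(*a)
E
```

```text
[ 0.6166 -0.1427  0.2169]
0.94 [0.4363 0.1773 0.0258] [0.436 0.177 0.075]
0.85 [ 0.648  -0.0776  0.0257] [ 0.648 -0.077  0.074]
0.78 [0.4831 0.2448 0.0254] [0.484 0.244 0.075]
```

Emit:
jog_arm:
  commands: [0.762,-0.429,0,0,0,0,85,0.762,-0.429,0,0,0,0,85,0.762,-0.429,0,0,0,0,85,0.762,-0.429,0,0,0,0,85,0.762,-0.429,0,0,0,0,85,0.762,-0.429,0,0,0,0,85,0.762,-0.429,0,0,0,0,85,0,0,0.9,0,0,0,85,0,0,0.9,0,0,0,85,0,0,0.9,0,0,0,85,0,0,0.3,0,0,0,85,0,0,0,0,0,0,40,0,0,0,0,0,0,40,0,0,0,0,0,0,40,0,0,0,0,0,0,40,0,0,-0.3,0,0,0,40,0,0,-0.9,0,0,0,40,0,0,-0.9,0,0,0,40,0,0,-0.9,0,0,0,40]

```text
t: 22.72
tool_pos: [0.4363, 0.1778, 0.2156]
tool_rot: [2.223, 2.219, 0.001]
contact_force: [0.2, -0.6, -1.0]
opening: 0.051
grip_force: 31.9
```

Emit:
jog_arm:
  commands: [-0.87,0.167,0,0,0,0,40,-0.87,0.167,0,0,0,0,40,-0.87,0.167,0,0,0,0,40,-0.87,0.167,0,0,0,0,40,-0.87,0.167,0,0,0,0,40,-0.87,0.167,0,0,0,0,40,0,0,0.7,0,0,0,40,0,0,0.7,0,0,0,40,0,0,0.8,0,0,0,40,0,0,0.5,0,0,0,40,0,0,0.3,0,0,0,40,0,0,0,0,0,0,40,0,0,0,0,0,0,72,0,0,0,0,0,0,72,0,0,0,0,0,0,72,0,0,-0.5,0,0,0,72,0,0,-0.9,0,0,0,72,0,0,-0.9,0,0,0,80,0,0,-0.7,0,0,0,85]

```text
t: 25.1
tool_pos: [0.4965, -0.1356, 0.2166]
tool_rot: [2.222, 2.217, 0.002]
contact_force: [0.4, -0.6, -1.1]
opening: 0.0851
grip_force: 0.0
```

```bash
python3 - <<'E'
from m import *
o=st(); print(np.round(o["tool_pos"],4))
d,W,c=caps()
for a in c: print(*a)
E
```

```text
[ 0.4965 -0.1356  0.2166]
0.93 [0.483  0.2449 0.0256] [0.483 0.244 0.075]
0.86 [ 0.6176 -0.1424  0.0257] [ 0.617 -0.142  0.074]
0.78 [ 0.5631 -0.0685  0.0258] [ 0.563 -0.069  0.074]
0.76 [ 0.6484 -0.0773  0.0258] [ 0.649 -0.077  0.074]
0.69 [ 0.6274 -0.2153  0.0743] [ 0.628 -0.214  0.105]
```

Emit:
jog_arm:
  commands: [0.906,-0.032,0,0,0,0,85,0.906,-0.032,0,0,0,0,85,0.906,-0.032,0,0,0,0,85,0.906,-0.032,0,0,0,0,85,0.906,-0.032,0,0,0,0,85,0.906,-0.032,0,0,0,0,85,0.906,-0.032,0,0,0,0,85,0,0,0.9,0,0,0,85,0,0,0.9,0,0,0,85,0,0,0.9,0,0,0,85,0,0,0.3,0,0,0,85,0,0,0,0,0,0,40,0,0,0,0,0,0,40,0,0,0,0,0,0,40,0,0,0,0,0,0,40,0,0,-0.3,0,0,0,40,0,0,-0.9,0,0,0,40,0,0,-0.9,0,0,0,40,0,0,-0.9,0,0,0,40]

```text
t: 27.58
tool_pos: [0.4828, 0.2449, 0.216]
tool_rot: [2.223, 2.219, 0.0]
contact_force: [0.7, 0.3, -2.6]
opening: 0.0518
grip_force: 32.2
```

Emit:
jog_arm:
  commands: [-0.857,-0.034,0,0,0,0,40,-0.857,-0.034,0,0,0,0,40,-0.857,-0.034,0,0,0,0,40,-0.857,-0.034,0,0,0,0,40,-0.857,-0.034,0,0,0,0,40,-0.857,-0.034,0,0,0,0,40,0,0,0.7,0,0,0,40,0,0,0.7,0,0,0,40,0,0,0.8,0,0,0,40,0,0,0.5,0,0,0,40,0,0,0.3,0,0,0,40,0,0,0,0,0,0,40,0,0,0,0,0,0,72,0,0,0,0,0,0,72,0,0,0,0,0,0,72,0,0,-0.5,0,0,0,72,0,0,-0.9,0,0,0,72,0,0,-0.9,0,0,0,80,0,0,-0.7,0,0,0,85]

```text
t: 29.95
tool_pos: [0.47, -0.0634, 0.2159]
tool_rot: [2.223, 2.219, 0.0]
contact_force: [-0.3, 0.0, -0.2]
opening: 0.0849
grip_force: 0.0
```

Emit:
jog_arm:
  commands: [0.9,0,-0.2,0,0,0,85,0.9,0,-0.5,0,0,0,85,0.9,0,-0.5,0,0,0,85,0.9,0,-0.5,0,0,0,85,0,0,0,0,0,0,20,0,0,0,0,0,0,0]

```text
t: 30.7
tool_pos: [0.4702, 0.1522, 0.3146]
tool_rot: [-2.223, -2.219, 0.003]
contact_force: [0.1, -0.6, -0.5]
opening: 0.0511
grip_force: 0.0
```

```bash
python3 - <<'E'
from m import *
o=st(); print(np.round(o["tool_pos"],4),np.round(o["q"],2))
d,W,c=caps(); save(d,"top1.png")
for a in c: print(*a)
d2=eyes.get_image("scene"); W2=cloud(d2)
for c,WW in(("top",W),("scene",W2)):
  for n in("latch","lid"):
    for s in nets.silhouettes(c,n)[:1]:
      p=WW[s["mask"]]; p=p[p[:,2]>.1]
      print(c,n,s["p"],np.round(np.percentile(p,[1,50,99],axis=0),3).tolist())
      if n=="lid" : 
        q=p[(p[:,2]<.26)]; A=np.c_[q[:,0],q[:,2],np.ones(len(q))]; k=np.linalg.lstsq(A,q[:,1],rcond=None)[0]
        for _ in range(5):
          r=abs(A@k-q[:,1]); g=r<.004; k=np.linalg.lstsq(A[g],q[g,1],rcond=None)[0]
        print("y=",np.round(k,4),g.mean())
im=d["image"].astype(int); bl=(im[...,2]>im[...,0]+60)&(W[...,2]>.2)
print("blue",np.round(np.percentile(W[bl],[0,2,50,98,100],axis=0),3).tolist())
E
```

```text
[0.4702 0.1522 0.3146] [ 0.16 -0.3   1.8  -0.    1.65  0.16]
0.92 [ 0.6175 -0.1419  0.0253] [ 0.617 -0.142  0.074]
0.84 [ 0.4987 -0.1354  0.0256] [ 0.498 -0.135  0.074]
0.77 [ 0.4742 -0.063   0.0256] [ 0.475 -0.063  0.074]
0.71 [ 0.6482 -0.0759  0.0258] [ 0.648 -0.076  0.074]
0.59 [ 0.5629 -0.0686  0.0256] [ 0.562 -0.068  0.074]
top latch 0.79 [[0.532, -0.263, 0.275], [0.552, -0.241, 0.294], [0.572, -0.212, 0.316]]
top lid 0.83 [[0.408, -0.258, 0.103], [0.551, -0.219, 0.217], [0.698, -0.201, 0.314]]
y= [-0.0677 -0.096  -0.1612] 0.9990760702186634
scene lid 0.95 [[0.409, -0.258, 0.102], [0.575, -0.226, 0.2], [0.702, -0.209, 0.311]]
y= [-0.0668 -0.0943 -0.1693] 0.981184668989547
blue [[0.531, -0.262, 0.279], [0.532, -0.26, 0.281], [0.552, -0.247, 0.3], [0.57, -0.232, 0.316], [0.571, -0.23, 0.317]]
```

View pics/top1.png

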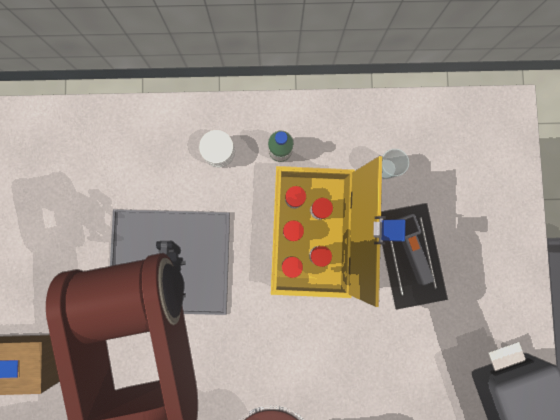

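All five jars stand in the box (caps at cols 285–330, rows 187–275), and the lid is still open at col 350–380 with the latch at (393,230). Next I go behind the lid with closed fingers, off to the side of the latch.

Emit:
jog_arm:
  commands: [0,0,-0.5,0,0,0,0,-0.869,-0.021,0,0,0,0,0,-0.869,-0.021,0,0,0,0,0,-0.869,-0.021,0,0,0,0,0,-0.869,-0.021,0,0,0,0,0,-0.869,-0.021,0,0,0,0,0,-0.869,-0.021,0,0,0,0,0,-0.869,-0.021,0,0,0,0,0,-0.869,-0.021,0,0,0,0,0,0,0,0,0,0,0,0,0,0,0.6,0,0,0,0,0,0,0.6,0,0,0,0,0,0,0.6,0,0,0,0]

```text
t: 32.67
tool_pos: [0.46, -0.2637, 0.2367]
tool_rot: [2.223, 2.22, 0.001]
contact_force: [1.0, 0.5, 0.7]
opening: 0.0001
grip_force: 0.0
```

Emit:
jog_arm:
  commands: [0.387,0,0.015,0,0,0,0,0.387,0,0.015,0,0,0,0,0.387,0,0.015,0,0,0,0,0.36,0,0.1,0,0,0,0,0.36,0,0.1,0,0,0,0,0.32,0,0.2,0,0,0,0,0.32,0,0.2,0,0,0,0,0,0,0,0,0,0,0]

```text
t: 33.67
tool_pos: [0.4593, -0.1113, 0.1972]
tool_rot: [-2.219, -2.219, 0.002]
contact_force: [-0.1, -0.5, -0.8]
opening: 0.0
grip_force: 0.0
```

```bash
cat > lid.py <<'E'
from h import *
import sys
d=eyes.get_image(sys.argv[1]); W=cloud(d); save(d,sys.argv[2]); im=d["image"].astype(int)
y=(im[...,0]>im[...,2]+50)&(im[...,1]>im[...,2]+30)&(W[...,2]>.09)&(W[...,0]>.35)&(W[...,0]<.75)&(abs(W[...,1]+.12)<.2)
q=W[y]; print(len(q)); print(np.round(np.percentile(q,[1,50,99],axis=0),3).tolist())
A=np.c_[q[:,0],q[:,1],np.ones(len(q))]; k=np.linalg.lstsq(A,q[:,2],rcond=None)[0]
for _ in range(5):
  g=abs(A@k-q[:,2])<.006; k=np.linalg.lstsq(A[g],q[g,2],rcond=None)[0]
print("z=",np.round(k,4),g.mean(),"theta",np.arctan(np.hypot(k[0],k[1])))
bl=(im[...,2]>im[...,0]+60)&(W[...,2]>.05)&(abs(W[...,0]-.55)<.1)&(abs(W[...,1]+.1)<.2)
if bl.any(): print("blue",bl.sum(),np.round(np.percentile(W[bl],[0,2,50,98,100],axis=0),3).tolist())
w=(im.min(-1)>170)&y; 
E
python3 lid.py scene l1.png
```

```text
5474
[[0.413, -0.215, 0.092], [0.581, -0.15, 0.153], [0.708, -0.084, 0.216]]
z= [0.0692 0.9982 0.2628] 0.9895871392035075 theta 0.7856713134223631
blue 197 [[0.546, -0.078, 0.225], [0.547, -0.077, 0.228], [0.566, -0.071, 0.252], [0.583, -0.064, 0.273], [0.585, -0.063, 0.274]]
```

Emit:
jog_arm:
  commands: [0.24,0,0.285,0,0,0,0,0.24,0,0.285,0,0,0,0,0.13,0,0.283,0,0,0,0,0.13,0,0.283,0,0,0,0,0.037,0,0.205,0,0,0,0,0.037,0,0.205,0,0,0,0,0,0,0.205,0,0,0,0,0,0,0.05,0,0,0,0,0,0,0,0,0,0,0,0,0,0,0,0,0,0]

```text
t: 34.98
tool_pos: [0.4606, -0.0644, 0.0929]
tool_rot: [-2.223, -2.218, 0.0]
contact_force: [-7.8, 2.8, 13.8]
opening: -0.0001
grip_force: 6.9
```

```bash
python3 lid.py scene l2.png
```

```text
3993
[[0.414, -0.21, 0.09], [0.579, -0.13, 0.092], [0.709, -0.029, 0.095]]
z= [ 0.0006 -0.0004  0.0918] 0.9994991234660656 theta 0.0007042763155725841
blue 187 [[0.55, -0.015, 0.091], [0.551, -0.014, 0.093], [0.571, 0.006, 0.106], [0.588, 0.025, 0.119], [0.59, 0.026, 0.121]]
```

View pics/l2.png

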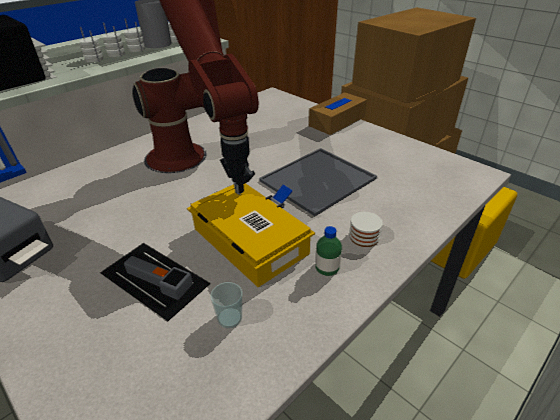

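The lid lies flat (label at (257,221)), and the blue lever stands up at (280,197) on the left side. Next: press the lever down.

Emit:
jog_arm:
  commands: [0,0,-0.6,0,0,0,0,0,0,-0.6,0,0,0,0,0.47,0.61,0,0,0,0,0,0.47,0.61,0,0,0,0,0,0.47,0.61,0,0,0,0,0,0,0,0,0,0,0,0,0,0,0.35,0,0,0,0,0,0,0.35,0,0,0,0,0,0,0.3,0,0,0,0,0,0,0.2,0,0,0,0,0,0,0.2,0,0,0,0,0,0,0,0,0,0,0]

```text
t: 36.52
tool_pos: [0.5707, 0.0197, 0.0798]
tool_rot: [2.223, 2.219, -0.0]
contact_force: [-3.8, -0.5, 6.6]
opening: -0.0001
grip_force: 3.0
```

```bash
python3 lid.py scene l3.png
```

```text
4055
[[0.414, -0.211, 0.09], [0.576, -0.128, 0.092], [0.709, -0.027, 0.095]]
z= [0.0005 0.0002 0.0919] 1.0 theta 0.0005339884230089326
blue 59 [[0.551, -0.01, 0.069], [0.553, -0.009, 0.069], [0.578, 0.007, 0.081], [0.59, 0.031, 0.089], [0.59, 0.033, 0.089]]
```

Emit:
jog_arm:
  commands: [0,0,0.08,0,0,0,0,0,0,0,0,0,0,0,0,0,-0.6,0,0,0,20,0,0,-0.9,0,0,0,50,0,0,-0.9,0,0,0,70,0.9,0,0,0,0,0,70,0.9,0,0,0,0,0,70,0.9,0,0,0,0,0,70]

```text
t: 37.58
tool_pos: [0.5709, 0.1831, 0.2178]
tool_rot: [2.224, 2.218, 0.001]
contact_force: [1.4, 1.0, 0.1]
opening: 0.0702
grip_force: 0.0
```

```bash
cat > t.py <<'E'
from h import *
import sys
def fit(q): return cv2.minAreaRect(q[:,:2].astype(np.float32))
d=eyes.get_image("top"); W=cloud(d); save(d,sys.argv[1]); im=d["image"].astype(int); z=W[...,2]
onlid=(abs(z-.093)<.006)&(W[...,0]>.42)&(W[...,0]<.7)&(W[...,1]>-.19)&(W[...,1]<-.045)
lab=onlid&(im[...,2]>.6*im[...,0]); lab=cv2.morphologyEx(lab.astype(np.uint8),cv2.MORPH_CLOSE,np.ones((3,3)))>0
n,L,S,_=cv2.connectedComponentsWithStats(lab.astype(np.uint8)); i=1+S[1:,4].argmax(); print("label",S[i].tolist(),fit(W[L==i]),W[L==i].mean(0).round(4))
lid=(abs(z-.093)<.006)&(abs(W[...,0]-.56)<.2)&(abs(W[...,1]+.12)<.12); print("lid",fit(W[lid]))
bl=(im[...,2]>im[...,0]+60)&(z>.04)&(z<.13)&(abs(W[...,0]-.55)<.1)&(abs(W[...,1])<.1)
print("blue",bl.sum(),np.round(np.percentile(W[bl],[0,50,100],axis=0),3).tolist())
s=(z>.03)&(z<.06)&(W[...,1]<-.28)&(W[...,0]<.66)&(W[...,0]>.3)
s=cv2.morphologyEx(s.astype(np.uint8),cv2.MORPH_OPEN,np.ones((2,2)))
n,L,S,_=cv2.connectedComponentsWithStats(s); i=1+S[1:,4].argmax(); q=W[L==i]; r=fit(q); print("scanner",len(q),r,np.percentile(q[:,2],[5,50,95]).round(4)); print(np.round(cv2.boxPoints(r),4).tolist())
for nn in("scanner","mat"):
  for o in nets.silhouettes("top",nn)[:2]: 
    p=W[o["mask"]]; 
    if nn=="mat": p=p[abs(p[:,2])<.012]
    print(nn,o["p"],o["bbox"],fit(p))
o=st(); print(np.round(o["tool_pos"],4),np.round(o["tool_rot"],3))
E
python3 t.py top2.png
```

```text
label [303, 200, 23, 34, 753] ((0.594490110874176, -0.11916089802980423), (0.054041676223278046, 0.08013442158699036), 88.05078887939453) [ 0.5952 -0.1189  0.0926]
lid ((0.5828720331192017, -0.10917006433010101), (0.21252940595149994, 0.3443897068500519), 85.96089935302734)
blue 273 [[0.55, -0.012, 0.068], [0.57, 0.01, 0.08], [0.588, 0.031, 0.091]]
scanner 1211 ((0.5024866461753845, -0.3866576552391052), (0.19079060852527618, 0.05734580382704735), 23.86869239807129) [nan nan nan]
[[0.4036000072956085, -0.39899998903274536], [0.4268999993801117, -0.4514999985694885], [0.6013000011444092, -0.3743000030517578], [0.5781000256538391, -0.32179999351501465]]
scanner 0.79 [390.2, 214.5, 430.6, 283.9] ((0.5058683156967163, -0.372435599565506), (0.1795080304145813, 0.05412622541189194), 15.332307815551758)
mat 0.65 [374.3, 207.1, 448.3, 307.4] ((0.4918258488178253, -0.38303565979003906), (0.2595091462135315, 0.1430075615644455), 8.950778007507324)
mat 0.46 [253.7, 224.5, 272.0, 237.6] ((0.0, 0.0), (0.0, 0.0), 0.0)
[0.5704 0.1839 0.2174] [ 2.219e+00  2.223e+00 -1.000e-03]
```

View pics/top2.png

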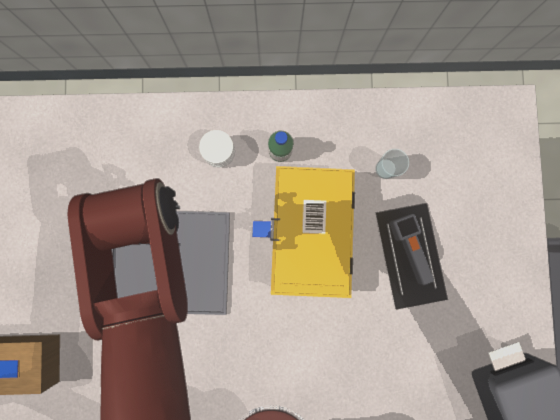

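The latch lever is down at (262,229), the label is at (314,216) and the scanner at (415,250) on the mat, with its head towards the top of the image. Next I move above it, turn across the handle and measure.

Emit:
jog_arm:
  commands: [-0.947,-0.118,0,0,0,0,70,-0.947,-0.118,0,0,0,0,70,-0.947,-0.118,0,0,0,0,70,-0.947,-0.118,0,0,0,0,70,-0.947,-0.118,0,0,0,0,70,-0.947,-0.118,0,0,0,0,70,-0.947,-0.118,0,0,0,0,70,-0.947,-0.118,0,0,0,0,70,-0.947,-0.118,0,0,0,0,70,-0.947,-0.118,0,0,0,0,70,0,0,0,0,0,0.95,70,0,0,0,0,0,0.95,70,0,0,0,0,0,0.95,70,0,0,0,0,0,0.95,70,0,0,0,0,0,0.95,70,0,0,0,0,0,0.95,70,0,0,0,0,0,0.95,70,0,0,0,0,0,0.95,70,0,0,0,0,0,0.95,70,0,0,0,0,0,0.95,70]

```text
t: 40.22
tool_pos: [0.4976, -0.3873, 0.2175]
tool_rot: [2.994, 0.949, -0.001]
contact_force: [-0.0, -0.2, -0.3]
opening: 0.0701
grip_force: 0.0
```

Emit:
jog_arm:
  commands: [0,0,0,0,0,0.95,70,0,0,0,0,0,0.95,70,0,0,0,0,0,0.8,70,0,0,0,0,0,0,70]

```text
t: 40.72
tool_pos: [0.4977, -0.387, 0.2176]
tool_rot: [3.094, 0.544, -0.001]
contact_force: [-0.3, -0.0, 0.0]
opening: 0.0702
grip_force: 0.0
```

```bash
cat > s.py <<'E'
from h import *
o=st(); print(np.round(o["tool_pos"],4),"\n",np.round(R.from_rotvec(o["tool_rot"]).as_matrix(),3))
for c in("wrist","scene"):
  d=eyes.get_image(c); W=cloud(d); save(d,c+"s.png"); ms=nets.silhouettes(c,"scanner")
  for s in ms[:1]:
    k=cv2.dilate(s["mask"].astype(np.uint8),np.ones((5,5)))>0
    p=W[k]; p=p[(p[:,2]>.036)&(p[:,2]<.05)&(p[:,1]<-.25)&(p[:,1]>-.5)]; r=cv2.minAreaRect(p[:,:2].astype(np.float32))
    print(c,s["p"],s["bbox"],len(p),r,np.percentile(p[:,2],[5,50,95]).round(4))
    f=np.float32(p[:,:2]); ax=cv2.fitLine(f,cv2.DIST_L2,0,.001,.001).ravel(); a=ax[:2]*np.sign(ax[0])
    n=np.array([-a[1],a[0]]); t=(p[:,:2]-ax[2:])@a; w=(p[:,:2]-ax[2:])@n
    # refine axis: midline across t bins
    b=np.arange(t.min()+.006,t.max()-.006,.01); mid=[]
    for x in b:
      g=abs(t-x)<.005
      if g.sum()>8: mid.append((x,(w[g].min()+w[g].max())/2,w[g].max()-w[g].min()))
    mid=np.array(mid); pf=np.polyfit(mid[:,0],mid[:,1],1)
    print("axis deg",np.degrees(np.arctan2(a[1],a[0])),"corr",np.degrees(np.arctan(pf[0])),"widths",mid[:,2].round(3))
    tc=(t.min()+t.max())/2; ctr=ax[2:]+a*tc+n*np.polyval(pf,tc); print("centre",ctr.round(4),"len",t.max()-t.min())
E
python3 s.py
```

```text
[ 0.4977 -0.387   0.2176] 
 [[ 0.94   0.341 -0.001]
 [ 0.341 -0.94  -0.   ]
 [-0.001 -0.    -1.   ]]
wrist 0.63 [245.0, 60.3, 321.4, 267.0] 10163 ((0.5070018172264099, -0.3811996281147003), (0.17810657620429993, 0.06197315827012062), 18.190277099609375) [0.0387 0.042  0.0446]
axis deg 18.6832 corr -0.08119014842803447 widths [0.033 0.034 0.032 0.033 0.033 0.032 0.033 0.033 0.033 0.033 0.033 0.033
 0.062 0.062 0.062 0.062 0.062]
centre [ 0.507  -0.3815] len 0.17809967873726862
scene 0.83 [125.4, 256.7, 194.0, 297.8] 958 ((0.5072932243347168, -0.38060808181762695), (0.1804206371307373, 0.06209472194314003), 17.419147491455078) [0.0381 0.0427 0.0462]
axis deg 17.998846 corr 0.389034293392999 widths [0.031 0.032 0.032 0.033 0.034 0.036 0.031 0.032 0.031 0.031 0.035 0.032
 0.058 0.062 0.06  0.061 0.062]
centre [ 0.5077 -0.3822] len 0.18011946168750115
```

View pics/wrists.png

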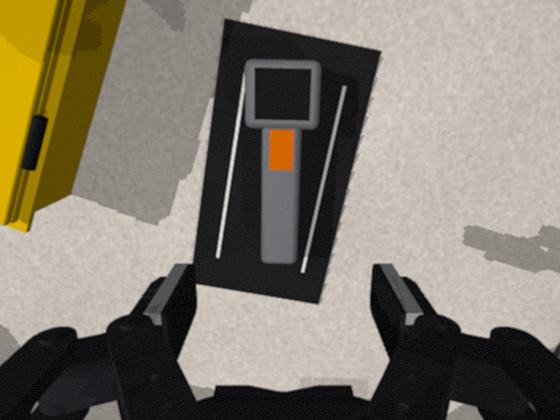

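Wrist view: scanner centred on its mat with head up (at (283,95)) and handle running to (280,262), about 1.5° off my yaw. Now the grasp.

Emit:
jog_arm:
  commands: [0.18,-0.04,0,0,0,0.26,70,0,0,0.9,0,0,0,70,0,0,0.9,0,0,0,70,0,0,0.9,0,0,0,70,0,0,0.44,0,0,0,70,0,0,0.2,0,0,0,70,0,0,0,0,0,0,15,0,0,0,0,0,0,15,0,0,0,0,0,0,15,0,0,0,0,0,0,15,0,0,0,0,0,0,15,0,0,-0.3,0,0,0,15,0,0,-0.9,0,0,0,15,0,0,-0.9,0,0,0,15,0,0,-0.9,0,0,0,15,0,0,0,0,0,0,15]
  newtons: 50

```text
t: 42.92
tool_pos: [0.5104, -0.3823, 0.2055]
tool_rot: [3.091, 0.503, 0.011]
contact_force: [0.9, 0.3, -0.8]
opening: 0.0325
grip_force: 51.9
```

```bash
python3 - <<'E'
from h import *
o=st(); M=R.from_rotvec(o["tool_rot"]).as_matrix(); p=o["tool_pos"]; print(np.round(p,4),"\n",np.round(M,3),o["opening"])
a=np.radians(-3.7); print("yaw tool x",np.degrees(np.arctan2(M[1,0],M[0,0])))
lab=np.array([.595,-.119]); tgt=lab-.065*np.array([np.cos(a),np.sin(a)])
dd=np.r_[tgt-p[:2],0]; print("target",tgt,"shift units",M.T@dd/.06,"turn units",(np.arctan2(M[1,0],M[0,0])-a)/.1)
for c in("scene",):
  d=eyes.get_image(c); W=cloud(d); save(d,"sc1.png")
  s=nets.silhouettes(c,"scanner")[0]; q=W[s["mask"]]; q=q[q[:,2]>.12]; print(s["p"],np.round(np.percentile(q,[1,50,99],axis=0),3).tolist())
  t=q[q[:,2]>np.percentile(q[:,2],60)]; print(len(t))
E
```

```text
[ 0.5104 -0.3823  0.2055] 
 [[ 0.948  0.317  0.009]
 [ 0.317 -0.948 -0.008]
 [ 0.006  0.011 -1.   ]] 0.032501925614235504
yaw tool x 18.501221323772413
target [ 0.53013548 -0.1148054 ] shift units [ 1.72628276 -4.12311271 -0.03467105] turn units 3.8748441006380263
0.91 [[0.434, -0.424, 0.19], [0.567, -0.379, 0.224], [0.601, -0.33, 0.232]]
545
```

View pics/sc1.png

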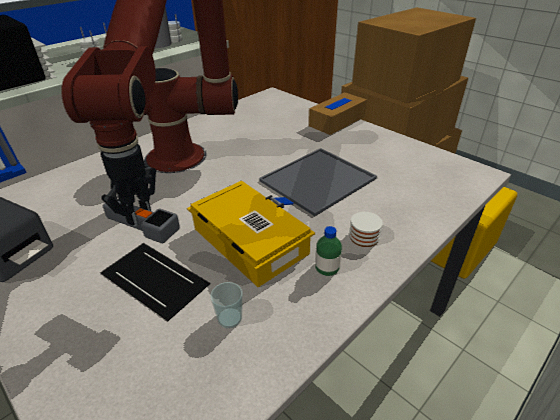

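The scanner is held level at (140,220), and the mat is empty. The lid is shut and latched.

Emit:
jog_arm:
  commands: [0.288,-0.687,0,0,0,0,15,0.288,-0.687,0,0,0,0,15,0.288,-0.687,0,0,0,0,15,0.288,-0.687,0,0,0,0,15,0.288,-0.687,0,0,0,0,15,0.288,-0.687,0,0,0,0,15,0,0,0,0,0,0.775,15,0,0,0,0,0,0.775,15,0,0,0,0,0,0.775,15,0,0,0,0,0,0.775,15,0,0,0,0,0,0.775,15,0,0,0,0,0,0,15]

```text
t: 44.52
tool_pos: [0.5264, -0.1122, 0.1948]
tool_rot: [-3.138, 0.1, 0.008]
contact_force: [-0.2, -0.5, -2.3]
opening: 0.0335
grip_force: 51.7
```

```bash
cat > u.py <<'E'
from h import *
o=st(); M=R.from_rotvec(o["tool_rot"]).as_matrix(); p=o["tool_pos"]; print(np.round(p,4),"\n",np.round(M,3),o["opening"],"yaw",np.degrees(np.arctan2(M[1,0],M[0,0])))
for c in("top","scene"):
  d=eyes.get_image(c); W=cloud(d); save(d,c+"u.png")
  for s in nets.silhouettes(c,"scanner")[:2]:
    q=W[s["mask"]]; q=q[(q[:,2]>.12)&(q[:,2]<.27)&(q[:,0]>.4)&(q[:,1]>-.25)]
    if len(q)<20: continue
    r=cv2.minAreaRect(q[:,:2].astype(np.float32)); print(c,s["p"],s["bbox"],len(q),np.round(np.percentile(q,[1,50,99],axis=0),3).tolist(),r)
    h=q[(q[:,0]>p[0]+.042)&(q[:,0]<p[0]+.1)]; 
    if len(h)>20:
      t=h[h[:,2]>np.percentile(h[:,2],40)]; print(" head",np.round(np.percentile(t,[1,50,99],axis=0),4).tolist(),"slope",np.polyfit(t[:,0],t[:,2],1)[0])
E
python3 u.py
```

```text
[ 0.5264 -0.1122  0.1948] 
 [[ 0.998 -0.064 -0.005]
 [-0.064 -0.998  0.002]
 [-0.005 -0.001 -1.   ]] 0.033477849909406235 yaw -3.657780254371475
top 0.83 [302.8, 204.1, 331.8, 287.4] 519 [[0.437, -0.145, 0.192], [0.468, -0.106, 0.217], [0.613, -0.086, 0.22]] ((0.5249210596084595, -0.11220747232437134), (0.061101317405700684, 0.17753620445728302), 87.14449310302734)
 head [[0.5974, -0.1438, 0.2165], [0.6049, -0.1303, 0.2183], [0.6121, -0.0873, 0.2211]] slope -0.05927843858940433
scene 0.91 [213.9, 161.8, 270.7, 201.9] 949 [[0.442, -0.148, 0.18], [0.585, -0.125, 0.213], [0.615, -0.09, 0.223]] ((0.5299119353294373, -0.12804193794727325), (0.18024685978889465, 0.07460656762123108), 6.267168045043945)
 head [[0.5687, -0.1472, 0.2075], [0.5962, -0.122, 0.219], [0.6152, -0.0868, 0.2226]] slope -0.12128281503778802
```

View pics/topu.png

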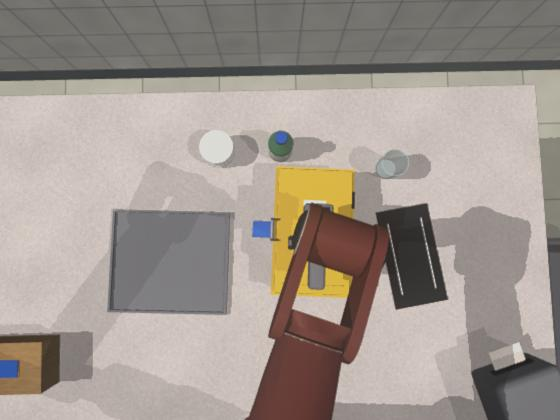

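Top view: the scanner sits lengthways over the lid along column ~318, its head towards the label (label edge at (316,204)). About 5 mm of correction is left, then descend and hold.

Emit:
jog_arm:
  commands: [0.045,0.025,0.19,0,0,0,15,0.045,0.025,0.19,0,0,0,15,0,0,0.19,0,0,0,15,0,0,0,0,0,0,15,0,0,0,0,0,0,15]

```text
t: 45.35
tool_pos: [0.5332, -0.1161, 0.1635]
tool_rot: [3.14, -0.102, 0.0]
contact_force: [0.2, 0.4, -0.9]
opening: 0.0332
grip_force: 51.7
```

```bash
python3 u.py
```

```text
[ 0.5332 -0.1161  0.1635] 
 [[ 0.998 -0.065  0.   ]
 [-0.065 -0.998 -0.   ]
 [ 0.    -0.    -1.   ]] 0.033218454885620634 yaw -3.706264169159041
top 0.56 [302.1, 205.1, 330.2, 285.0] 474 [[0.443, -0.145, 0.154], [0.473, -0.11, 0.185], [0.619, -0.09, 0.189]] ((0.530343770980835, -0.117061547935009), (0.05760575830936432, 0.1787288635969162), 89.00743865966797)
 head [[0.6074, -0.1467, 0.1863], [0.6121, -0.1356, 0.1874], [0.6174, -0.0921, 0.191]] slope -0.14328465525403394
scene 0.81 [212.7, 172.5, 270.5, 213.1] 884 [[0.45, -0.162, 0.15], [0.594, -0.128, 0.183], [0.622, -0.094, 0.212]] ((0.5352723002433777, -0.13361184298992157), (0.18105968832969666, 0.07426397502422333), 4.258039951324463)
 head [[0.5757, -0.1514, 0.1764], [0.6026, -0.1263, 0.1877], [0.6213, -0.0931, 0.1909]] slope -0.09945341031275437
```

Emit:
jog_arm:
  commands: [0,0,0,0,0,0,15,0,0,0,0,0,0,15,0,0,0,0,0,0,15,0,0,0,0,0,0,15,0,0,0,0,0,0,15,0,0,0,0,0,0,15,0,0,0,0,0,0,15,0,0,0,0,0,0,15,0,0,0,0,0,0,15,0,0,0,0,0,0,15,0,0,0,0,0,0,15,0,0,0,0,0,0,15,0,0,0,0,0,0,15,0,0,0,0,0,0,15,0,0,0,0,0,0,15,0,0,0,0,0,0,15,0,0,0,0,0,0,15,0,0,0,0,0,0,15,0,0,0,0,0,0,15,0,0,0,0,0,0,15]

```text
t: 48.05
tool_pos: [0.5331, -0.1161, 0.1634]
tool_rot: [-3.14, 0.102, 0.0]
contact_force: [0.1, 1.0, -1.9]
opening: 0.0328
grip_force: 51.7
```

View pics/sceneu.png

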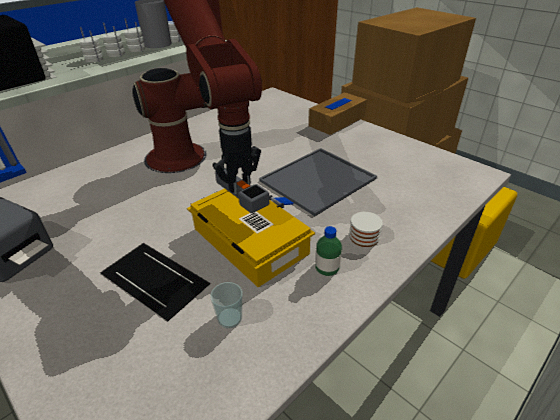

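Scene view: the scanner head (255,195) is squarely over the label, level and about 54 mm up, held steady for over 2.7 s. Now back to the mat.

Emit:
jog_arm:
  commands: [0,0,-0.4,0,0,0,15,0,0,-0.4,0,0,0,15,-0.06,0.747,0,0,0,0,15,-0.06,0.747,0,0,0,0,15,-0.06,0.747,0,0,0,0,15,-0.06,0.747,0,0,0,0,15,-0.06,0.747,0,0,0,0,15,-0.06,0.747,0,0,0,0,15,0,0,0,0,0,-0.743,15,0,0,0,0,0,-0.743,15,0,0,0,0,0,-0.743,15,0,0,0.8,0,0,0,15,0,0,0.8,0,0,0,15,0,0,0.7,0,0,0,15,0,0,0.3,0,0,0,15,0,0,0,0,0,0,15,0,0,0,0,0,0,15]

```text
t: 50.18
tool_pos: [0.4955, -0.3843, 0.0579]
tool_rot: [3.129, 0.248, 0.004]
contact_force: [0.0, -0.3, -1.7]
opening: 0.0333
grip_force: 51.7
```

```bash
python3 - <<'E'
from h import *
o=st(); M=R.from_rotvec(o["tool_rot"]).as_matrix(); p=o["tool_pos"]; print(np.round(p,4),"yaw",np.degrees(np.arctan2(M[1,0],M[0,0])),M[:,2].round(3))
d=eyes.get_image("scene"); W=cloud(d); s=nets.silhouettes("scene","scanner")[0]
q=W[s["mask"]]; q=q[(q[:,1]<-.25)&(q[:,2]<.12)]; print(s["p"],np.round(np.percentile(q,[1,50,99],axis=0),3).tolist())
for e in (.0,.07): 
  g=q[(q[:,0]>p[0]+e-.01+.03)&(q[:,0]<p[0]+e+.03)]; print(e,np.percentile(g[:,2],[50,90,97]).round(4))
E
```

```text
[ 0.4955 -0.3843  0.0579] yaw 9.067148692856035 [ 0.003 -0.003 -1.   ]
0.74 [[0.432, -0.407, 0.045], [0.558, -0.383, 0.08], [0.585, -0.346, 0.085]]
0.0 [0.0808 0.0836 0.0844]
0.07 [0.0522 0.0707 0.0708]
```

Emit:
jog_arm:
  commands: [0,0,0.3,0,0,0,15,0,0,0.2,0,0,0,15,0,0,0.1,0,0,0,15,0,0,0.04,0,0,0,15,0,0,0,0,0,0,15]

```text
t: 50.9
tool_pos: [0.4934, -0.3822, 0.0198]
tool_rot: [-3.128, -0.249, 0.006]
contact_force: [-11.2, 10.1, 20.6]
opening: 0.0326
grip_force: 54.7
```

Emit:
jog_arm:
  commands: [0,0,-0.04,0,0,0,15,0,0,0,0,0,0,60,0,0,0,0,0,0,60,0,0,0,0,0,0,60,0,0,0,0,0,0,60,0,0,-0.4,0,0,0,60,0,0,-0.9,0,0,0,60,0,0,-0.9,0,0,0,60,0,0,-0.9,0,0,0,60,-0.9,0,0,0,0,0,60,-0.9,0,0,0,0,0,60,0,0,0,0,0,0,60]

```text
t: 52.4
tool_pos: [0.3851, -0.4004, 0.2053]
tool_rot: [3.132, 0.243, -0.001]
contact_force: [0.5, 0.2, -0.2]
opening: 0.0601
grip_force: 0.0
```

```bash
python3 s.py; python3 lid.py scene end.png
```

```text
[ 0.3851 -0.4004  0.2053] 
 [[ 0.988  0.154 -0.001]
 [ 0.154 -0.988 -0.   ]
 [-0.001  0.    -1.   ]]
scene 0.8 [125.0, 253.2, 188.0, 300.5] 931 ((0.4923940896987915, -0.3843225836753845), (0.18122725188732147, 0.06225550174713135), 9.171682357788086) [0.0381 0.0429 0.046 ]
axis deg 8.740895 corr 0.2376442295709915 widths [0.033 0.031 0.031 0.032 0.03  0.032 0.032 0.032 0.03  0.031 0.031 0.033
 0.055 0.06  0.062 0.061 0.06 ]
centre [ 0.4924 -0.3839] len 0.18131143911558856
4092
[[0.414, -0.21, 0.09], [0.574, -0.128, 0.092], [0.709, -0.027, 0.095]]
z= [ 0.0003 -0.0003  0.0919] 0.9997556207233627 theta 0.00039277894802328535
blue 84 [[0.549, -0.01, 0.07], [0.551, -0.009, 0.071], [0.572, 0.011, 0.079], [0.589, 0.03, 0.088], [0.592, 0.033, 0.09]]
```

View pics/end.png

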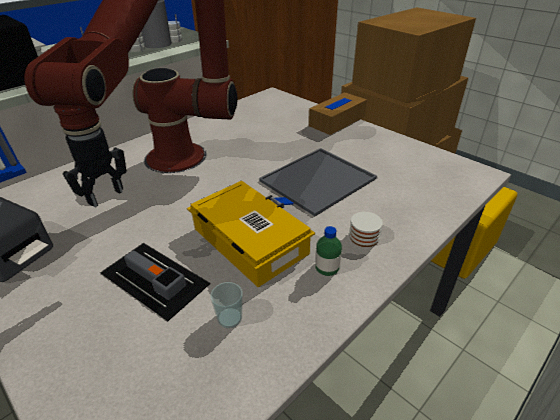

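The scanner lies flat on the middle of its mat (155,275), the lid is shut and latched, the bystanders haven't moved and the gripper is clear.

```bash
python3 -c "
from station import job
print(job.finish_job())"
```

```text
the job is handed in; nothing more can be done
None
```

I did every step and handed the job in (no verdict came back): five jars upright in the box, lid shut then latched, label scanned for over 2 s from about 54 mm, scanner back centred on its mat, bystanders left alone.

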